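# Load a filter cartridge into a case whose lid must be propped

### The arm

A 7-joint arm with a two-finger parallel gripper is mounted at the origin on the work surface. World frame = base frame: x ahead of the robot, y to its left, z up, the work surface at z = 0. Lengths are in m, angles in rad, forces in N, time in s.
With the tool pointing down it reaches from about 0.4 to 0.9 m from the base axis. Payload 5.5 kg.
Tool frame: the origin (TCP) lies between the finger pads; the fingertips stand 25 mm ahead of it and the grasp point (between the pads) lies 6 mm ahead of it; z points along the fingers, y is the direction in which the jaws open and shut (so a half turn about z gives the same grasp; the last joint's range is limited). The gripper opens to 85 mm and grips with 20 to 120 N. Pads are 22 mm wide; open, the fingers measure 114 mm over their backs; the gripper's body (76 mm by 85 mm) begins 54 mm behind the grasp point. The pads swing forward as they close: fully open they stand 13 mm farther back than shut.
Start: joints at [1.376, 0.501, -0.427, 1.55, 0.221, 1.138, -0.21], TCP at [0.287, -0.583, 0.256] pointing down, gripper open.
Joint ranges: [-2.88, 2.88], [-0.31, 2.03], [-1.54, 1.56], [0.2, 2.42], [-1.41, 4.55], [0.19, 2.02], [-2.57, 2.57]. Speed limits (rad/s): [2.57, 2.57, 3.14, 3.14, 3.14, 3.14, 3.14].

### API

Orientations are given as [roll, pitch, yaw] about the fixed x, y, z axes, in that order (R = Rz(yaw) Ry(pitch) Rx(roll)).
In Python, from bench import arm, camera, calibration, trace gives the robot as it stands. The module is installed in compiled form; this text tells all that it offers.
- The arm moves only by the shell command python3 -m pendant 'ROWS' [FORCE]. ROWS is text: rows parted by semicolons, each of 7 numbers parted by spaces: the turn, a rotation vector about the world's x, y, z in degrees, then the shift along the world's x, y, z in m, then the finger opening in m, from 0 to 0.0854. In form: ax ay az x y z fingers; .... A call has 1 to 20 rows; each row is the pose to reach, as a shift and turn from the pose commanded when the call began; what a row does not reach only later rows make up. A row lasts 1/8 s, in which the tool goes at most 62.5 mm and 10.7 degrees, less where a joint would pass 70% of its speed; a pose out of reach is approached as far as the arm can. A call with a gripper value outside its range is refused whole. The fingers move at their own pace and stop on an object; FORCE is the grip in N (left out, the last holds). Time passes only in rows, so rows that repeat a pose let the fingers close. It gives the time, the measured TCP pose, the force and the opening at its end, in the units of the state.
- arm.get_obs(): the state, without advancing time (a new reading comes with each control period).
- camera(name): name is "scene" or "top"; returns the picture (384x512x3 uint8, red, green, blue); there is no depth.
- calibration(name): a dict with "K" (3x3 intrinsics, pixels), "position" and "orientation" of the camera in the world. Camera axes: x right, y up, looking along -z (the intrinsics and any distortion apply to the point x, -y, -z); pixel columns grow to the right and rows downward; lengths in m; the calibration is good to about 2 mm. A picture is of the moment at which its call begins. calibration takes no time and is no camera call.
- arm.hand_in(): hands the job in, once; it reports no verdict.
Trained networks look in the newest picture that a camera, given by its name, has taken for a name from the list of things; names that differ only in an ending like _2 or _b are one class to them, and where a whole thing is asked for, a point or a joint stands for the part that bears it (a point fixed in the world has none). Each returns a list of dicts, best first, with "confidence" (0 to 1); they miss things now and then, are a little off and sometimes report something else, mostly with a low value. They report only what shows in the picture. A call takes as long as a camera call.
- trace(target, camera): "pixels" (384x512 bool, what is visible of it) and "bbox" ([centre column, centre row, width, height] in pixels, round what is visible of it).
The state is a dict: "clock": time; "q": joint angles; "joint_velocities": joint speeds; "effort": joint torques, N m; "position": TCP position; "tcp_rot": TCP orientation; "contact_force": force on the tool from outside, world axes, zero at the start; "ft_torque": the same for the moment, N m; "opening": finger opening in m.
Only numpy, scipy, OpenCV 4.12 (cv2) and the standard library are available. Lean on these libraries where they do the work, as an engineer would, in place of code of your own. Each camera call takes 0.05 s, during which the arm holds its last target.

### The job

The black case's lid will not stay open by itself: lift it by its green side bar with the forked red prop and leave the prop standing on the case's yellow ledge, holding the lid up. Then put the blue filter cartridge in the case and push it fully home, under the two orange clips against the rear pad. Finally take the prop away so that the lid comes down gently and shuts without dropping, and leave the prop standing upright on the bench; do not disturb the bottle, the spool or the dish.

Things in the scene. Friction and masses are not known exactly. Their poses are not given: they have to be found in the camera images.
- case: Black case, aluminium edges, fixed on the bench, 190 (x) x 150 (y) x 125 mm high without lid. Origin: centre of its underside; x runs from front to hinge side, z up. Walls 6 mm: inner faces at x = -89 and y = +-69 mm. Inner floor 45 mm, rim 125 mm above the bench. The front wall is cut down to 98 mm over its middle 100 mm. A grey rear pad has its face at x = +75 mm, top at 95 mm.
- home (a point): Where the cartridge's origin lies when fully home: on the case floor at x = +43, y = 0 mm, 45 mm above the bench; axes as the case. Two orange clips, 20 mm wide at y = +-38 mm, jut forward from the rear pad to x = +60 mm, undersides 90 mm above the bench, tops 95: the cartridge can only come home by sliding under them. Up to 14 mm sideways is as good.
- ledge_low (a point): Middle of the ledge at its lowest setting, case frame x = +55, y = -146.5, z = 119 mm. The ledge, the prop's footing, is a level yellow plate on a post beside the case at -y: x = 15 to 95, y = -125 to -168 mm, 8 mm thick. Its top is set between 119 and 126 mm above the bench (not reported: feel for it), and stays there.
- lid (a joint): Hinge of the lid: 0 shut, grows as it opens, stops at 1.4 rad. The lid weighs 0.45 kg, is lightly damped and falls shut from any angle unless held. With the prop standing on the ledge under the bar it reads about 1.0 to 1.15. Lower it at well under 1 rad/s; letting go for only the last 10 mm does no harm.
- lid_hinge (a point): Point on the hinge axis at the middle of the lid's rear edge: x = +95 mm, y = 0, 130 mm above the bench, in the case's frame; the axis runs along the case's y. The lid is a plate 190 x 150 x 10 mm that reaches 190 mm forward from the axis when shut.
- lid_bar (a point): Point on the centre line of the lid's green side bar, 25 mm in from its free end. The bar is 10 mm thick, parallel to the hinge axis and 100 mm from it, and sticks out of the lid's -y edge (y = -75 mm) to y = -215 mm; this point is at y = -190 mm in the case's frame, outboard of the ledge. Lid shut: x = -5 mm, 130 mm above the bench, nothing below it.
- prop: Red prop, loose upright block 44 (x) x 24 (y) x 104 mm high, foot 44 x 30 x 10 mm, about 0.3 kg. Origin: centre of its underside, z up. A 90 degree V-groove 16 mm deep runs along y across its top, open at both ends; the bar seats in it with its centre line 95 mm above the underside. Best gripped across its 44 mm (x) near the top, so that the bar runs between the fingers.
- cartridge: Blue filter cartridge, block 64 (x) x 110 (y) x 40 mm high, about 0.25 kg; on top a white grip fin 44 mm long along x, 16 mm thick in y, 30 mm high (top at 70 mm). Origin: centre of its underside, z up. It goes in with its x along the case's x, either way round. Fully home its origin is at x = +43 mm in the case's frame, 45 mm above the bench.
- bottle: White bottle with a red cap, 64 mm thick, 150 mm tall, origin under its centre; leave alone.
- spool: Brown thread spool, 56 mm wide, 82 mm tall, origin under its centre; leave alone.
- dish: Steel dish, 100 mm wide, 35 mm high, origin under its centre; leave alone.

How it is judged:
By the outcome, as a careful person would: the job done as asked, in the order asked, and still so for the second after the job is handed in, with the robot touching nothing.
It also fails if it takes over 72 s, if anything falls off the work surface, if the arm or the gripper's body presses on something with over 40 N, if the wrist force passes 120 N, or if a joint passes its speed limit or range.

## Working session

There is one attempt and no reset: what is moved stays moved. The work goes in short steps, Python scripts to look and compute and a shell command to move; the robot and the scene stay as the last step left them, time stands still between calls to the robot, and variables do not carry over. Pictures are saved under pics/ and viewed, and the job is handed in when it is done.

```bash
mkdir -p pics; ls; python3 - <<'E'
from bench import arm,camera,calibration,trace
import cv2
o=arm.get_obs()
print(o)
for n in ["scene","top"]:
    im=camera(n); cv2.imwrite(f"pics/{n}0.png",im[:,:,::-1])
    print(n,calibration(n))
E
```

```text
pics
{'clock': 0.0, 'q': array([ 1.37621525,  0.50183553, -0.42680896,  1.55144274,  0.22079958,
        1.138308  , -0.21029206]), 'joint_velocities': array([ 0.0014776 , -0.00075146,  0.00116618, -0.00165936, -0.00150329,
       -0.00210442, -0.00011959]), 'effort': array([ 2.24218652e-04, -5.69512618e+01, -5.81621870e+00, -2.80941850e+01,
        1.05076079e-02,  1.21124290e-02,  2.05696887e-05]), 'position': array([ 0.28695675, -0.58251202,  0.25527162]), 'tcp_rot': array([-3.13965878e+00, -7.07059555e-05,  4.57857772e-01]), 'contact_force': array([-0.17227041, -0.16895328, -0.15282396]), 'ft_torque': array([-0.04780362, -0.02076929,  0.04341679]), 'opening': 0.085571794613821}
scene {'K': array([[404.1089868 ,   0.        , 257.79256341],
       [  0.        , 404.1089868 , 184.66784937],
       [  0.        ,   0.        ,   1.        ]]), 'position': array([1.23057579, 0.57047482, 1.00557084]), 'orientation': array([ 0.78562129, -0.01055333,  2.29729155])}
top {'K': array([[372.26696101,   0.        , 249.76936134],
       [  0.        , 372.26696101, 191.03887714],
       [  0.        ,   0.        ,   1.        ]]), 'position': array([ 0.42779211, -0.01756817,  1.07395236]), 'orientation': array([ 0.13216672, -0.01824043, -1.55776191])}
```

View pics/scene0.png

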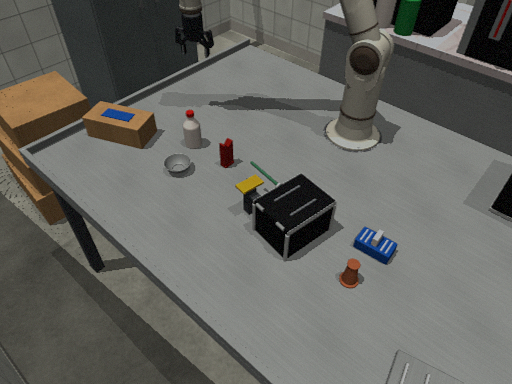

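View pics/top0.png

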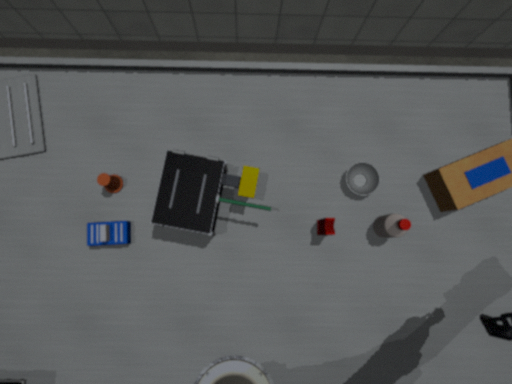

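```bash
cat > h.py <<'E'
import numpy as np,cv2
from scipy.spatial.transform import Rotation as Rn
from scipy.optimize import minimize
from bench import arm,camera,calibration,trace
def rot(rpy): return Rn.from_euler('xyz',rpy).as_matrix()
CAL={n:calibration(n) for n in("scene","top")}
def proj(n,P):
    c=CAL[n]; p=(np.atleast_2d(P)-c["position"])@rot(c["orientation"])
    u=c["K"]@np.stack([p[:,0],-p[:,1],-p[:,2]]); return (u[:2]/u[2]).T
def ray(n,uv,z):
    c=CAL[n]; K=c["K"]; d=np.array([(uv[0]-K[0,2])/K[0,0],-(uv[1]-K[1,2])/K[1,1],-1]); d=rot(c["orientation"])@d
    return c["position"]+d*(z-c["position"][2])/d[2]
def box(x0,x1,y0,y1,z0,z1): return np.array([[x,y,z] for x in(x0,x1) for y in(y0,y1) for z in(z0,z1)])/1000.
def cyl(r,z0,z1): 
    a=np.linspace(0,2*np.pi,24,endpoint=False); return np.array([[r*np.cos(t),r*np.sin(t),z] for t in a for z in(z0,z1)])/1000.
def lidparts(q):
    # lid plate + bar rotated about hinge (95,.,130): forward end goes up
    P=[box(-95,95,-75,75,125,135),box(-10,0,-215,-75,125,135)]
    h=np.array([.095,0,.130]); R=Rn.from_euler('y',q).as_matrix()
    return [(p-h)@R.T+h for p in P]
M={'prop':[box(-22,22,-12,12,0,104),box(-22,22,-15,15,0,10)],
 'cartridge':[box(-32,32,-55,55,0,40),box(-22,22,-8,8,40,70)],
 'case':[box(-95,95,-75,75,0,125)],
 'bottle':[cyl(32,0,110),cyl(14,110,150)],'spool':[cyl(28,0,82)],'dish':[cyl(50,0,35)]}
def render(n,parts,pose,S=2):
    x,y,yaw=pose[:3]; z=pose[3] if len(pose)>3 else 0
    R=rot([0,0,yaw]); m=np.zeros((384*S,512*S),np.uint8)
    for p in parts:
        uv=proj(n,p@R.T+[x,y,z]); uv=(uv+.5)*S-.5
        h=cv2.convexHull((uv*16).astype(np.int32)); cv2.fillConvexPoly(m,h,1,shift=4)
    return cv2.resize(m.astype(np.float32),(512,384),interpolation=cv2.INTER_AREA)
def fit(masks,parts,p0,step=(.01,.01,.1)):
    def f(p):
        s=0
        for n,m in masks.items():
            r=render(n,parts,p); s+=np.abs(r-m).sum()/m.sum()
        return s
    s=np.vstack([p0]+[np.array(p0)+np.eye(len(p0))[i]*step[i] for i in range(len(p0))])
    o=minimize(f,p0,method='Nelder-Mead',options=dict(initial_simplex=s,maxiter=250,xatol=1e-4,fatol=1e-4)); return o.x,o.fun
def draw(im,n,parts,pose,col=(0,255,255)):
    x,y,yaw=pose[:3]; z=pose[3] if len(pose)>3 else 0
    for p in parts:
        uv=proj(n,p@rot([0,0,yaw]).T+[x,y,z]); h=cv2.convexHull((uv*16).astype(np.int32)); cv2.polylines(im,[h],True,col,1,shift=4)
E
python3 - <<'E'
from h import *
import pickle
D={}
for n in("scene","top"):
    im=camera(n)
    for t in["case","lid","prop","cartridge","bottle","spool","dish","ledge_low","lid_bar"]:
        r=trace(t,n)
        if r:
            D[n,t]=r[0]["pixels"]; print(n,t,[(round(k["confidence"],2),np.round(k["bbox"],1).tolist(),int(k["pixels"].sum())) for k in r[:2]])
        else: print(n,t,None)
pickle.dump(D,open("D.pkl","wb"))
E
```

```text
scene case [(0.67, [281.5, 210.2, 100.8, 100.6], 5394), (0.31, [176.8, 162.3, 32.0, 15.5], 446)]
scene lid [(0.96, [294.1, 199.9, 84.1, 73.9], 2728)]
scene prop [(0.89, [225.6, 152.4, 10.8, 25.6], 329), (0.29, [178.1, 164.3, 28.2, 16.0], 460)]
scene cartridge [(0.77, [377.6, 243.6, 41.9, 35.4], 1023), (0.56, [347.2, 271.6, 16.7, 26.9], 419)]
scene bottle [(0.71, [193.2, 130.4, 16.2, 39.1], 553)]
scene spool [(0.75, [348.4, 272.8, 20.1, 27.1], 415)]
scene dish [(0.98, [178.0, 163.2, 26.6, 18.2], 439)]
scene ledge_low [(0.84, [287.3, 214.4, 97.8, 91.5], 5117)]
scene lid_bar [(0.55, [294.1, 196.8, 87.3, 73.9], 2746)]
top case [(0.86, [208.8, 190.1, 115.9, 84.9], 5627), (0.16, [209.9, 193.4, 120.0, 84.1], 4826)]
top lid [(0.73, [209.9, 195.2, 115.2, 78.0], 4672)]
top prop [(0.85, [327.0, 228.2, 19.3, 18.8], 295)]
top cartridge [(0.76, [106.6, 233.3, 42.7, 25.3], 1021), (0.46, [362.1, 179.4, 38.7, 35.8], 933)]
top bottle [(0.94, [391.4, 225.1, 41.5, 24.4], 721)]
top spool [(0.94, [109.2, 181.9, 30.4, 17.1], 404), (0.16, [210.2, 191.1, 121.7, 85.3], 4945)]
top dish [(0.68, [361.6, 178.9, 36.3, 37.9], 967)]
top ledge_low [(0.71, [208.8, 192.8, 121.2, 88.5], 5653), (0.61, [110.2, 181.9, 29.6, 18.7], 398)]
top lid_bar [(0.69, [210.6, 189.3, 122.5, 86.0], 4732)]
```

```bash
python3 - <<'E'
from h import *
import pickle
D=pickle.load(open("D.pkl","rb"))
led=[box(15,95,-168,-125,114,122)]
M['lid']=lidparts(0)
M['casel']=[box(-95,95,-75,75,0,125)]+lidparts(0)+led
ims={n:camera(n)[:,:,::-1].copy() for n in("scene","top")}
for t,mk,z in[("lid","lid",.1),("prop","prop",.05),("cartridge","cartridge",.02),("bottle","bottle",.05),("spool","spool",.04),("dish","dish",.02)]:
    best=None
    for use in (("scene","top"),("top",),("scene",)):
        best=None
        masks={n:D[n,t].astype(np.float32) for n in use}
        n0=use[-1]; 
        rr,cc=np.nonzero(D["top",t] ); c=ray("top",(cc.mean(),rr.mean()),z)
        for y0 in ((0,) if t in("bottle","spool","dish") else (-1.2,-.6,0,.6,1.2) if t in("prop","cartridge") else (-.5,-.2,.2)):
            p,f=fit(masks,M[mk],[c[0],c[1],y0],(.01,.01,.3))
            if best is None or f<best[1]: best=(p,f)
        print(t,use,np.round(best[0],4),round(best[1],3))
        if len(use)==2:
            for n in use: draw(ims[n],n,M[mk],best[0]); 
            if t=="lid":
                for n in use: draw(ims[n],n,led+M['case'],best[0],(255,0,255))
cv2.imwrite("pics/fit_s.png",cv2.resize(ims["scene"][100:310,140:420],None,fx=2.8,fy=2.8,interpolation=2))
cv2.imwrite("pics/fit_t.png",cv2.resize(ims["top"][130:260,70:430],None,fx=2.2,fy=2.2,interpolation=2))
E
```

```text
lid ('scene', 'top') [ 0.5495  0.1221 -0.1766] 0.146
lid ('top',) [ 0.5498  0.125  -0.1735] 0.048
lid ('scene',) [ 0.549   0.119  -0.1787] 0.06
prop ('scene', 'top') [ 0.468  -0.2448 -0.0035] 0.281
prop ('top',) [ 0.4676 -0.2431  0.0057] 0.086
prop ('scene',) [ 0.4663 -0.25    0.0972] 0.128
cartridge ('scene', 'top') [0.4421 0.3546 0.0584] 0.16
cartridge ('top',) [0.4427 0.3571 0.0637] 0.066
cartridge ('scene',) [0.4398 0.3523 0.0587] 0.051
bottle ('scene', 'top') [ 0.4737 -0.4243  0.2934] 0.289
bottle ('top',) [ 0.4735 -0.4211  0.0655] 0.135
bottle ('scene',) [ 0.4724 -0.4273 -0.0663] 0.12
spool ('scene', 'top') [0.5841 0.3538 0.1772] 0.94
spool ('top',) [0.5812 0.3516 0.3048] 0.382
spool ('scene',) [0.5847 0.3537 0.2223] 0.552
dish ('scene', 'top') [ 0.6072 -0.3611  0.105 ] 0.595
dish ('top',) [ 0.6085 -0.3577 -0.0257] 0.138
dish ('scene',) [ 0.5902 -0.3857  0.5938] 0.377
```

```bash
echo
```

```text
(no output)
```

View pics/fit_s.png

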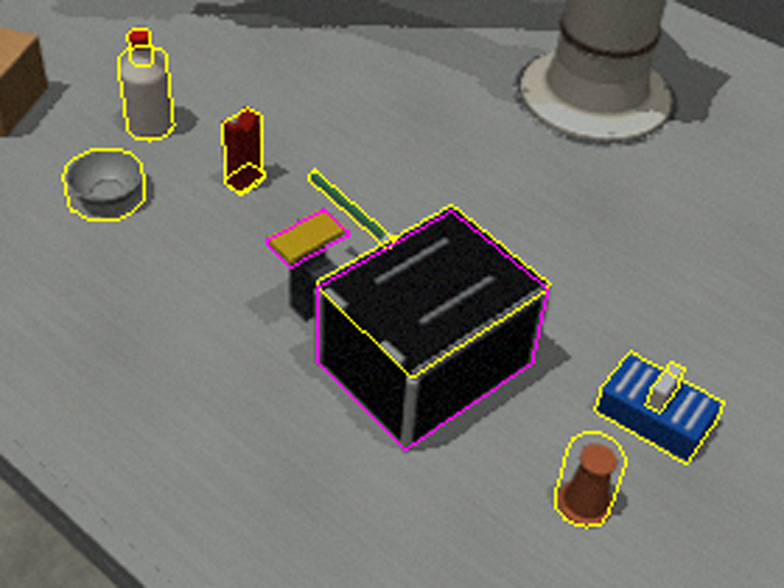

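View pics/fit_t.png

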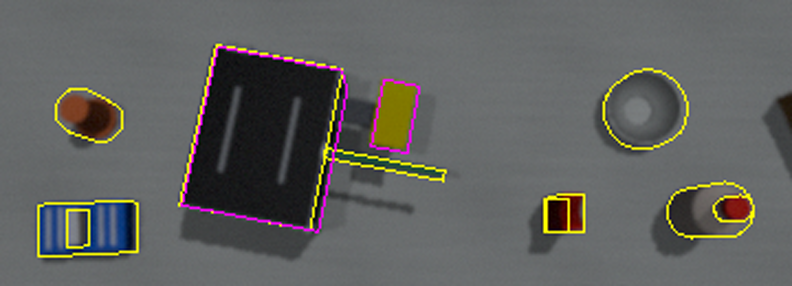

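```bash
python3 -m pendant '0 0 65 0.18 0.338 0 0.085;0 0 65 0.18 0.338 0 0.085;0 0 65 0.18 0.338 0 0.085;0 0 65 0.18 0.338 0 0.085;0 0 65 0.18 0.338 0 0.085;0 0 65 0.18 0.338 0 0.085;0 0 65 0.18 0.338 0 0.085;0 0 65 0.18 0.338 0 0.085;0 0 65 0.18 0.338 0 0.085;0 0 65 0.18 0.338 0 0.085' 30; python3 - <<'E'
from h import *
ims=[]
for n in("scene","top"):
    im=camera(n)[:,:,::-1].copy(); t=arm.get_obs()['position']; 
    for p in (t,): 
        for q in proj(n,[p,[p[0],p[1],p[2]-.17]]): cv2.circle(im,tuple(int(round(a)) for a in q),2,(0,255,0),-1)
    ims.append(im[80:280,150:400] if n=="scene" else im[130:330,230:480])
cv2.imwrite("pics/a1.png",cv2.resize(np.hstack(ims),None,fx=1.6,fy=1.6,interpolation=2))
E
```

```text
clock: 2.45
position: [0.4665, -0.2468, 0.2561]
tcp_rot: [-3.141, 0.0, 1.589]
contact_force: [-0.3, 0.2, 0.4]
opening: 0.0849
```

View pics/a1.png

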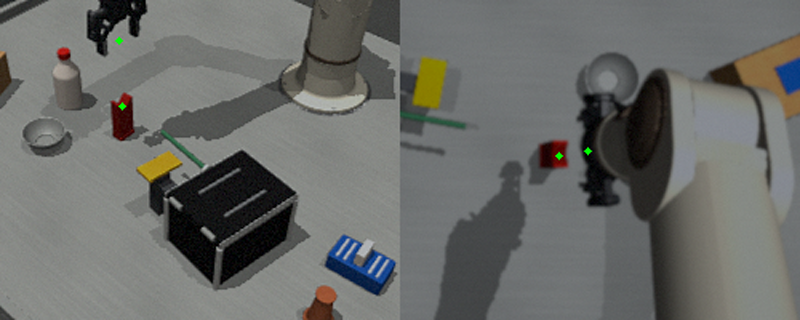

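```bash
python3 -m pendant '0 0 0 0 0.001 -0.05 0.085;0 0 0 0 0.001 -0.1 0.085;0 0 0 0 0.001 -0.14 0.085;0 0 0 0 0.001 -0.168 0.085;0 0 0 0 0.001 -0.168 0.085;0 0 0 0 0.001 -0.168 0.085;0 0 0 0 0.001 -0.168 0.035;0 0 0 0 0.001 -0.168 0.035;0 0 0 0 0.001 -0.168 0.035;0 0 0 0 0.001 -0.168 0.035;0 0 0 0 0.001 -0.168 0.035' 40; python3 - <<'E'
from h import *
o=arm.get_obs(); print(o['position'],o['tcp_rot'],o['contact_force'],o['opening'])
ims=[]
for n in("scene","top"):
    im=camera(n)[:,:,::-1].copy()
    ims.append(im[80:280,150:400] if n=="scene" else im[130:330,230:480])
cv2.imwrite("pics/a2.png",cv2.resize(np.hstack(ims),None,fx=1.6,fy=1.6,interpolation=2))
E
```

```text
clock: 3.92
position: [0.4681, -0.2445, 0.0894]
tcp_rot: [3.14, 0.001, 1.592]
contact_force: [-0.3, -0.3, 5.7]
opening: 0.0437
[ 0.46812861 -0.24453845  0.08935911] [3.14017037e+00 1.37073914e-03 1.59231079e+00] [-0.31054632 -0.27248759  5.72078555] 0.04370333968835026
```

View pics/a2.png

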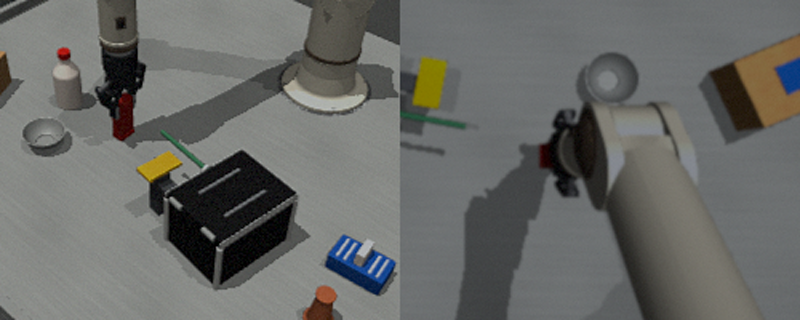

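```bash
python3 -m pendant '0 0 0 0 0 0.015 0.035;0 0 0 0 0 0.016 0.035;0 0 -11.3 0.033 0.05 0.016 0.035;0 0 -11.3 0.033 0.1 0.016 0.035;0 0 -11.3 0.033 0.121 0.016 0.035;0 0 -11.3 0.033 0.121 0.016 0.035;0 0 -11.3 0.033 0.121 0.016 0.035' 60; python3 - <<'E'
from h import *
o=arm.get_obs(); print(o['position'],o['tcp_rot'],o['contact_force'],o['opening'])
ims=[]
p=[.5495,.1221,-.1766]
for n in("scene","top"):
    im=camera(n)[:,:,::-1].copy(); t=o['position']
    draw(im,n,M['prop'],[t[0],t[1],o['tcp_rot'][2]-np.pi/2,t[2]-.0894])
    draw(im,n,lidparts(0),p,(0,255,0))
    ims.append(im[80:280,150:400] if n=="scene" else im[130:330,150:400])
cv2.imwrite("pics/a3.png",cv2.resize(np.hstack(ims),None,fx=1.6,fy=1.6,interpolation=2))
E
```

```text
clock: 4.9
position: [0.5, -0.1244, 0.1041]
tcp_rot: [-3.141, 0.001, 1.394]
contact_force: [0.2, 0.8, -3.3]
opening: 0.0433
[ 0.50003321 -0.12440715  0.10411924] [-3.14122004e+00  8.51590717e-04  1.39387725e+00] [ 0.24841041  0.82448925 -3.28011442] 0.04329459124932799
```

View pics/a3.png

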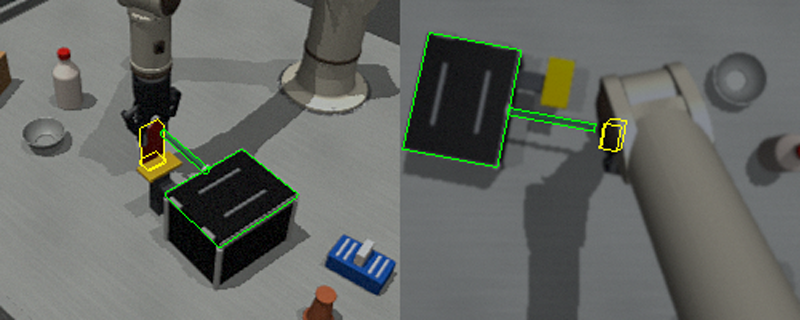

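```bash
python3 -m pendant '0 0 0 0.005 0.03 0 0.035;0 0 0 0.0107 0.0574 0 0.035;0 0 0 0.0107 0.0574 0 0.035;0 0 0 0.0107 0.0574 0.01 0.035;0 0 0 0.0107 0.0574 0.019 0.035;0 0 0 0.0107 0.0574 0.024 0.035;0 0 0 0.0107 0.0574 0.028 0.035;0 0 0 0.0107 0.0574 0.028 0.035' 60; python3 - <<'E'
from h import *
o=arm.get_obs(); print(o['position'],o['tcp_rot'],o['contact_force'],o['opening'])
ims=[]
p=[.5495,.1221,-.1766]
for n in("scene","top"):
    im=camera(n)[:,:,::-1].copy(); t=o['position']
    draw(im,n,lidparts(0),p,(0,255,0))
    ims.append(im[80:280,150:400] if n=="scene" else im[130:330,150:400])
cv2.imwrite("pics/a4.png",cv2.resize(np.hstack(ims),None,fx=1.6,fy=1.6,interpolation=2))
E
```

```text
clock: 6.0
position: [0.5119, -0.067, 0.1328]
tcp_rot: [3.139, 0.001, 1.394]
contact_force: [3.8, -4.4, -8.0]
opening: 0.0436
[ 0.51185095 -0.06704874  0.13282644] [3.13949391e+00 8.78225833e-04 1.39367685e+00] [ 3.81785683 -4.36614556 -8.00799274] 0.04361144290061171
```

View pics/a4.png

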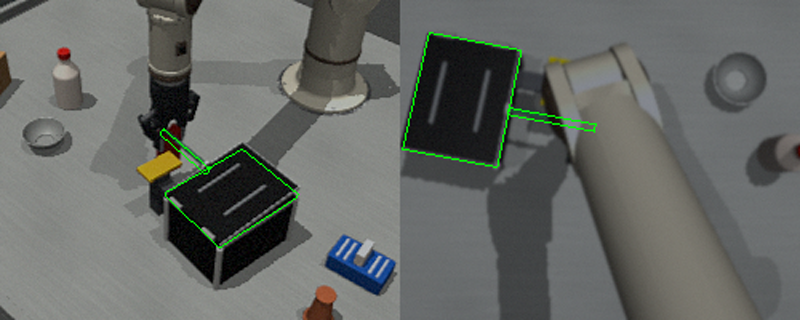

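```bash
python3 -m pendant '0 0 0 0.0004 0 0.003 0.035;0 0 0 0.0008 -0.0001 0.0067 0.035;0 0 0 0.0017 -0.0003 0.0115 0.035;0 0 0 0.0028 -0.0005 0.0165 0.035;0 0 0 0.0042 -0.0007 0.0213 0.035;0 0 0 0.0057 -0.001 0.0261 0.035;0 0 0 0.0076 -0.0013 0.0308 0.035;0 0 0 0.0095 -0.0017 0.0353 0.035;0 0 0 0.0118 -0.0021 0.0398 0.035;0 0 0 0.0142 -0.0025 0.0441 0.035;0 0 0 0.0169 -0.003 0.0483 0.035;0 0 0 0.0198 -0.0035 0.0523 0.035;0 0 0 0.0228 -0.0041 0.0562 0.035;0 0 0 0.0261 -0.0047 0.06 0.035;0 0 0 0.0296 -0.0053 0.0635 0.035;0 0 0 0.0332 -0.0059 0.0669 0.035;0 0 0 0.0332 -0.0059 0.0669 0.035' 60; python3 - <<'E'
from h import *
o=arm.get_obs(); print(o['position'],o['tcp_rot'],o['contact_force'],o['opening'])
ims=[]
p=[.5495,.1221,-.1766]
for n in("scene","top"):
    im=camera(n)[:,:,::-1].copy(); t=o['position']
    draw(im,n,lidparts(.85),p,(0,255,0))
    ims.append(im[80:280,150:400] if n=="scene" else im[130:330,150:400])
cv2.imwrite("pics/a5.png",cv2.resize(np.hstack(ims),None,fx=1.6,fy=1.6,interpolation=2))
E
```

```text
clock: 8.22
position: [0.5448, -0.0728, 0.1978]
tcp_rot: [3.141, -0.0, 1.394]
contact_force: [8.5, -4.0, -19.5]
opening: 0.0433
[ 0.54482729 -0.07276944  0.19780156] [ 3.14060467e+00 -4.60782930e-04  1.39404763e+00] [  8.53960838  -3.95774934 -19.54527371] 0.043302677624489486
```

View pics/a5.png

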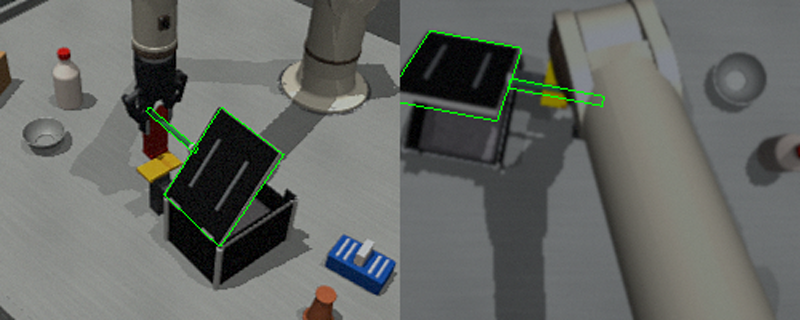

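```bash
python3 -m pendant '0 0 0 0.0015 -0.0003 -0.0015 0.035;0 0 0 0.0052 -0.0009 0.0017 0.035;0 0 0 0.0092 -0.0016 0.0047 0.035;0 0 0 0.0133 -0.0024 0.0075 0.035;0 0 0 0.0174 -0.0031 0.0101 0.035;0 0 0 0.0218 -0.0039 0.0125 0.035;0 0 0 0.0263 -0.0047 0.0147 0.035;0 0 0 0.0308 -0.0055 0.0166 0.035;0 0 0 0.0308 -0.0055 0.0166 0.035' 60; python3 - <<'E'
from h import *
o=arm.get_obs(); print(o['position'],o['tcp_rot'],o['contact_force'],o['ft_torque'],o['opening'])
E
```

```text
clock: 9.45
position: [0.576, -0.0771, 0.2162]
tcp_rot: [3.14, -0.001, 1.395]
contact_force: [-1.2, 0.5, -3.5]
opening: 0.0438
[ 0.5760314  -0.07707919  0.2161931 ] [ 3.13995078e+00 -5.33985745e-04  1.39490351e+00] [-1.1665981   0.48058789 -3.48967576] [0.12889568 0.22730654 0.03146567] 0.04380858080384398
```

```bash
python3 -m pendant '0 0 0 0.003 -0.0005 0.0013 0.035;0 0 0 0.0064 -0.0011 0.0028 0.035;0 0 0 0.0064 -0.0011 0.0028 0.035' 60; python3 - <<'E'
from h import *
o=arm.get_obs(); print(o['position'],o['tcp_rot'],o['contact_force'],o['ft_torque'],o['opening'])
p=[.5495,.1221,-.1766]
im=camera("scene")[:,:,::-1].copy()
m=trace("lid","scene")[0]["pixels"]
from scipy.optimize import minimize_scalar
for pp in (p,[.5490,.1190,-.1787]):
    print([(q,round(float(np.abs(render("scene",lidparts(q),pp)-m).sum()))) for q in np.arange(1.0,1.4,.04).round(2)])
t=o['position']; 
c=im.copy()
draw(c,"scene",lidparts(1.2),p,(0,255,0)); draw(c,"scene",M['prop'],[t[0],t[1],o['tcp_rot'][2]-np.pi/2,t[2]-.0894])
draw(c,"scene",[box(15,95,-168,-125,114,122)],p,(255,0,255))
cv2.imwrite("pics/a6.png",cv2.resize(np.hstack([im[80:280,200:350],c[80:280,200:350]]),None,fx=2.6,fy=2.6,interpolation=2))
E
```

```text
clock: 9.82
position: [0.5821, -0.0782, 0.2188]
tcp_rot: [3.141, -0.0, 1.395]
contact_force: [-0.6, 1.6, -5.0]
opening: 0.0432
[ 0.58207373 -0.0782414   0.2188147 ] [ 3.14050347e+00 -2.74396768e-04  1.39494467e+00] [-0.62570246  1.5727581  -5.02489156] [0.085644   0.08389557 0.0292868 ] 0.04319346343886505
[(np.float64(1.0), 1262), (np.float64(1.04), 1136), (np.float64(1.08), 991), (np.float64(1.12), 823), (np.float64(1.16), 628), (np.float64(1.2), 442), (np.float64(1.24), 271), (np.float64(1.28), 274), (np.float64(1.32), 434), (np.float64(1.36), 667)]
[(np.float64(1.0), 1154), (np.float64(1.04), 1035), (np.float64(1.08), 894), (np.float64(1.12), 724), (np.float64(1.16), 548), (np.float64(1.2), 360), (np.float64(1.24), 237), (np.float64(1.28), 335), (np.float64(1.32), 520), (np.float64(1.36), 756)]
```

View pics/a6.png

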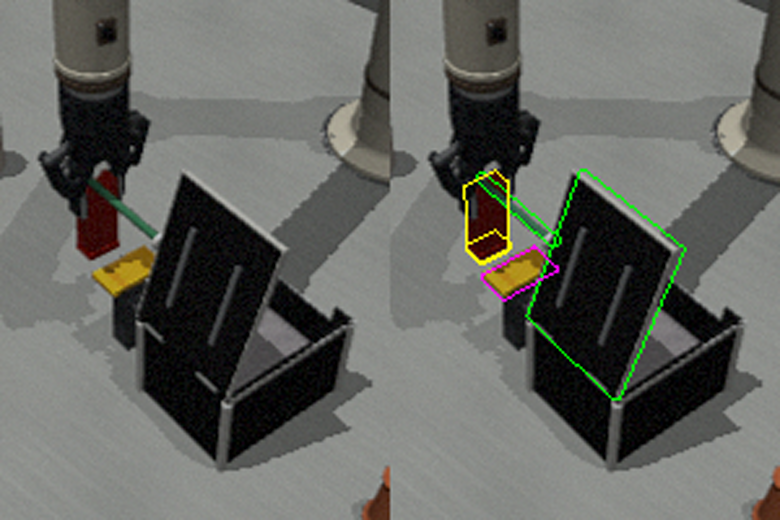

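```bash
python3 -m pendant '0 0 0 0.002 0.0115 0 0.035;0 0 0 0.0041 0.023 0 0.035;0 0 0 0.0062 0.0345 0 0.035;0 0 0 0.0082 0.0458 0 0.035;0 0 0 0.0082 0.0458 0 0.035' 60; python3 - <<'E'
from h import *
o=arm.get_obs(); print(o['position'],o['tcp_rot'],o['contact_force'],o['ft_torque'],o['opening'])
E
```

```text
clock: 10.55
position: [0.5898, -0.0299, 0.2188]
tcp_rot: [3.141, -0.001, 1.398]
contact_force: [-1.2, 1.3, -4.5]
opening: 0.0433
[ 0.58980565 -0.02992237  0.21877192] [ 3.14139327e+00 -1.47115983e-03  1.39791430e+00] [-1.21582998  1.33875139 -4.45236693] [0.26518186 0.17159241 0.0136677 ] 0.043253153233016914
```

```bash
python3 -m pendant '0 0 0 -0.0046 0.0008 -0.0017 0.035;0 0 0 -0.0092 0.0016 -0.0036 0.035;0 0 0 -0.0092 0.0016 -0.0036 0.035' 60; python3 -m pendant '0 0 0 -0.0023 0.0004 -0.0011 0.035;0 0 0 -0.0023 0.0004 -0.0011 0.035'
```

```text
clock: 10.92
position: [0.5793, -0.0311, 0.2145]
tcp_rot: [-3.14, 0.0, 1.395]
contact_force: [-2.2, 0.8, -4.9]
opening: 0.0433
clock: 11.18
position: [0.5786, -0.0309, 0.2143]
tcp_rot: [3.14, 0.0, 1.395]
contact_force: [-0.4, -0.2, -2.8]
opening: 0.0432
```

```bash
python3 -m pendant '0 0 0 -0.0022 0.0004 -0.0011 0.035;0 0 0 -0.0022 0.0004 -0.0011 0.035'
```

```text
clock: 11.42
position: [0.5778, -0.0305, 0.2143]
tcp_rot: [3.137, 0.0, 1.395]
contact_force: [3.9, -2.7, 3.5]
opening: 0.0434
```

```bash
python3 -m pendant '0 0 0 0.001 -0.0002 0.0004 0.035;0 0 0 0.001 -0.0002 0.0004 0.035' ; python3 -m pendant '0 0 0 0 0 0 0.052;0 0 0 0 0 0 0.07;0 0 0 0 0 0 0.07;0 0 0 0 0 0 0.07';python3 - <<'E'
from h import *
o=arm.get_obs(); t=o['position']
p=[.5495,.1221,-.1766]
im=camera("scene")[:,:,::-1].copy()
m=trace("lid","scene")[0]["pixels"]
print([(q,round(float(np.abs(render("scene",lidparts(q),p)-m).sum()))) for q in np.arange(1.0,1.4,.04).round(2)])
c=camera("top")[:,:,::-1]
cv2.imwrite("pics/a7.png",cv2.resize(np.hstack([im[80:280,200:350],c[100:300,150:300]]),None,fx=2.6,fy=2.6,interpolation=2))
E
```

```text
clock: 11.68
position: [0.578, -0.0305, 0.2142]
tcp_rot: [3.139, 0.0, 1.395]
contact_force: [1.6, -2.4, 6.7]
opening: 0.0434
clock: 12.18
position: [0.5766, -0.0299, 0.2129]
tcp_rot: [-3.141, -0.0, 1.395]
contact_force: [-0.2, 0.1, -0.1]
opening: 0.0701
[(np.float64(1.0), 658), (np.float64(1.04), 503), (np.float64(1.08), 351), (np.float64(1.12), 259), (np.float64(1.16), 303), (np.float64(1.2), 470), (np.float64(1.24), 672), (np.float64(1.28), 875), (np.float64(1.32), 1069), (np.float64(1.36), 1246)]
```

View pics/a7.png

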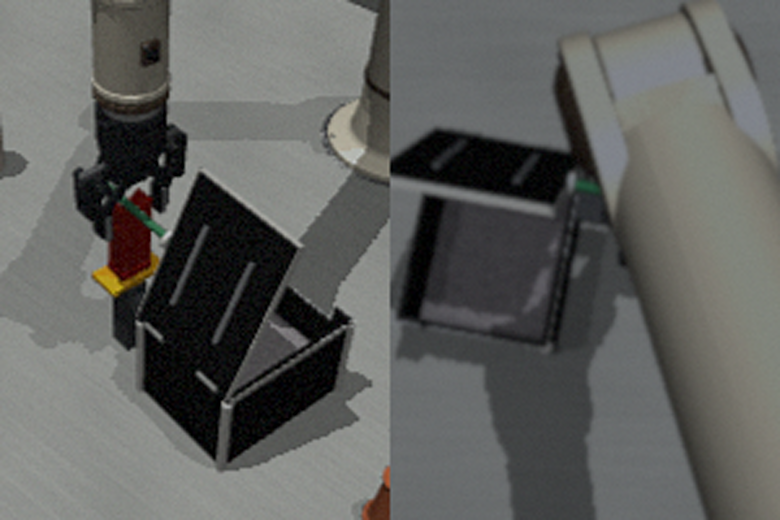

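```bash
python3 -m pendant '0 0 0 0 0 0.03 0.07;0 0 0 0 0 0.07 0.07;0 0 0 0 0 0.1 0.07;0 0 0 -0.05 0 0.1 0.07;0 0 0 -0.1 0 0.1 0.07;0 0 10 -0.143 0.05 0.1 0.06;0 0 20 -0.143 0.11 0.1 0.06;0 0 30 -0.143 0.17 0.1 0.06;0 0 40 -0.143 0.23 0.1 0.06;0 0 50 -0.143 0.29 0.1 0.05;0 0 60 -0.143 0.34 0.09 0.05;0 0 70 -0.143 0.384 0.07 0.05;0 0 80 -0.143 0.384 0.04 0.05;0 0 90 -0.143 0.384 0.04 0.05;0 0 100 -0.143 0.384 0.04 0.05;0 0 103.5 -0.143 0.384 0.04 0.05;0 0 103.5 -0.143 0.384 0.04 0.05;0 0 103.5 -0.143 0.384 0.04 0.05' 60; python3 - <<'E'
from h import *
import pickle
o=arm.get_obs(); t=o['position']; print(o['q'],t,o['tcp_rot'])
p=[.5495,.1221,-.1766]
im=camera("scene")[:,:,::-1].copy()
r=trace("cartridge","scene")[0]; print(r["confidence"]); m=r["pixels"]
for q in([.4421,.3546,.0584],):print(fit({"scene":m.astype(np.float32)},M['cartridge'],q,(.005,.005,.05)))
c=camera("top")[:,:,::-1]
cv2.imwrite("pics/a8.png",cv2.resize(np.hstack([im[80:300,200:430],c[100:320,60:290]]),None,fx=1.7,fy=1.7,interpolation=2))
E
```

```text
clock: 14.58
position: [0.434, 0.3538, 0.2532]
tcp_rot: [-3.142, 0.0, -3.083]
contact_force: [-0.8, 1.1, -0.8]
opening: 0.05
[ 0.14788423  0.60906884 -1.2163281   1.76878606  0.61164853  1.20680055
  0.38552449] [0.43397592 0.35379594 0.25324654] [-3.14155588e+00  5.99687355e-05 -3.08314863e+00]
0.9
(array([0.44141202, 0.35362308, 0.14051996]), np.float64(0.11548913270235062))
```

View pics/a8.png

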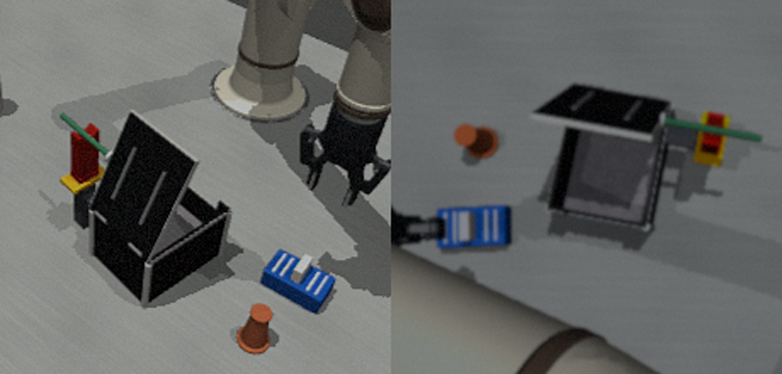

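```bash
python3 -m pendant '0.5 -8.7 0 0 0 -0.02 0.05;1 -17.5 0 0 0 -0.05 0.05;1.6 -26 0 0 0 -0.08 0.05;2.1 -34.9 0 0 0 -0.11 0.05;2.1 -34.9 0 0 0 -0.12 0.05;2.1 -34.9 0 0 0 -0.12 0.05;2.1 -34.9 0 0 0 -0.12 0.05' 60; python3 - <<'E'
from h import *
o=arm.get_obs(); t=o['position']; print(o['q'],t,o['tcp_rot'],o['contact_force']); R=rot(o['tcp_rot']); print(R)
ims=[]
for n in("scene","top"):
    im=camera(n)[:,:,::-1].copy()
    G=t+.006*R[:,2]; T=t+.025*R[:,2]
    for P in (t,T): cv2.circle(im,tuple(int(round(a)) for a in proj(n,P)[0]),2,(0,255,0),-1)
    draw(im,n,M['cartridge'],[.4421,.3546,.0584])
    ims.append(im[130:300,300:450] if n=="scene" else im[160:330,60:210])
cv2.imwrite("pics/a9.png",cv2.resize(np.hstack(ims),None,fx=2.6,fy=2.6,interpolation=2))
E
```

```text
clock: 15.6
position: [0.4345, 0.3545, 0.1341]
tcp_rot: [3.141, 0.61, -3.083]
contact_force: [0.0, 0.7, -0.2]
opening: 0.0501
[-0.31213954  0.5163469  -0.8237561   2.22441288  1.51023479  0.84695539
 -0.62973128] [0.4344776  0.35446019 0.13406928] [ 3.14057796  0.61018238 -3.0828082 ] [ 0.0222343   0.70350186 -0.22831907]
[[-8.18127918e-01 -5.93310052e-02  5.71967256e-01]
 [-4.81486745e-02  9.98238018e-01  3.46780169e-02]
 [-5.73016941e-01  8.31588591e-04 -8.19543101e-01]]
```

View pics/a9.png

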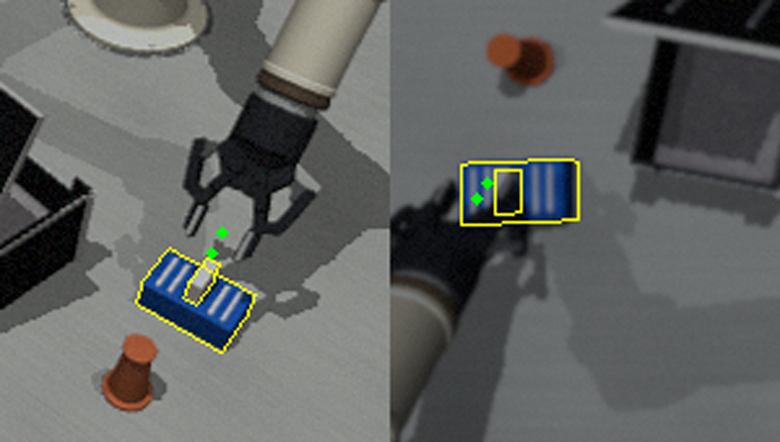

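```bash
python3 -m pendant '0 0 0 0 0 -0.03 0.05;0 0 0 0 0 -0.055 0.05;0 0 0 0 0 -0.064 0.05;0 0 0 0 0 -0.064 0.05;0 0 0 0 0 -0.064 0.05;0 0 0 0 0 -0.064 0.008;0 0 0 0 0 -0.064 0.008;0 0 0 0 0 -0.064 0.008;0 0 0 0 0 -0.064 0.008;0 0 0 0 0 -0.064 0.008' 60; python3 - <<'E'
from h import *
o=arm.get_obs(); t=o['position']; print(o['q'],t,o['tcp_rot'],o['contact_force'],o['opening']); R=rot(o['tcp_rot'])
ims=[]
for n in("scene","top"):
    im=camera(n)[:,:,::-1].copy()
    ims.append(im[130:300,300:450] if n=="scene" else im[160:330,60:210])
cv2.imwrite("pics/a10.png",cv2.resize(np.hstack(ims),None,fx=2.6,fy=2.6,interpolation=2))
E
```

```text
clock: 16.95
position: [0.4342, 0.3543, 0.0701]
tcp_rot: [3.141, 0.612, -3.082]
contact_force: [-1.5, -0.4, 6.5]
opening: 0.0149
[-0.37734034  0.66508329 -0.75050503  2.23771747  1.70806078  0.88745181
 -0.81701428] [0.43420369 0.35426635 0.07006306] [ 3.14101297  0.6119064  -3.08158015] [-1.46921278 -0.40970423  6.45933593] 0.01490097774108326
```

View pics/a10.png

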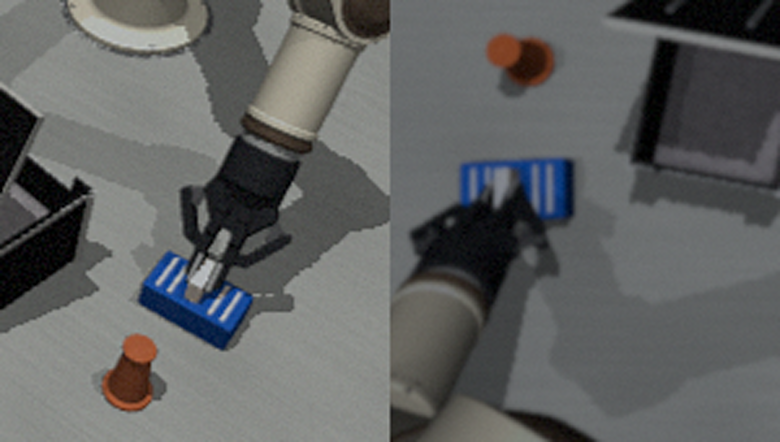

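```bash
python3 -m pendant '0 0 0 0 0 0.02 0.008;0 0 0 0 0 0.06 0.008;0 0 0 0 0 0.1 0.008;0 0 0 0 0 0.14 0.008;0 0 0 0 0 0.155 0.008;0 0 -2 0.013 -0.035 0.155 0.008;0 0 -4.5 0.028 -0.075 0.155 0.008;0 0 -7 0.042 -0.115 0.155 0.008;0 0 -9 0.057 -0.155 0.155 0.008;0 0 -11.5 0.07 -0.19 0.155 0.008;0 0 -13.5 0.08 -0.215 0.155 0.008;0 0 -13.5 0.084 -0.226 0.155 0.008;0 0 -13.5 0.084 -0.226 0.155 0.008;0 0 -13.5 0.084 -0.226 0.155 0.008' 100; cat >> h.py <<'E'
CASE=[.551,.1221,-.1766]
def incase(P):
    d=np.asarray(P)[:2]-CASE[:2]; c,s=np.cos(CASE[2]),np.sin(CASE[2]); return np.array([c*d[0]+s*d[1],-s*d[0]+c*d[1]])
E
python3 - <<'E'
from h import *
o=arm.get_obs(); t=o['position']; print(o['q'],t,o['tcp_rot'],o['contact_force'],o['opening']); R=rot(o['tcp_rot'])
print(incase(t))
ims=[]
yw=o['tcp_rot'][2]+np.pi
c0=t[:2]+rot([0,0,yw])[:2,:2]@[.0084,0]
for n in("scene","top"):
    im=camera(n)[:,:,::-1].copy(); 
    draw(im,n,M['cartridge'],[c0[0],c0[1],yw,t[2]-.0701])
    ims.append(im[70:270,220:400] if n=="scene" else im[120:320,110:290])
cv2.imwrite("pics/a11.png",cv2.resize(np.hstack(ims),None,fx=2.2,fy=2.2,interpolation=2))
E
```

```text
clock: 18.8
position: [0.5176, 0.1294, 0.2242]
tcp_rot: [3.14, 0.61, 2.968]
contact_force: [-0.6, 0.8, -2.2]
opening: 0.0144
[ 0.18434175  0.15848069 -0.75560256  2.28942733  1.16054414  0.53987957
 -0.11546686] [0.5175944  0.12936357 0.22417521] [3.14047533 0.60991138 2.96767517] [-0.5975365   0.79619984 -2.17888256] 0.01435413760467985
[-0.03416213  0.00128178]
```

View pics/a11.png

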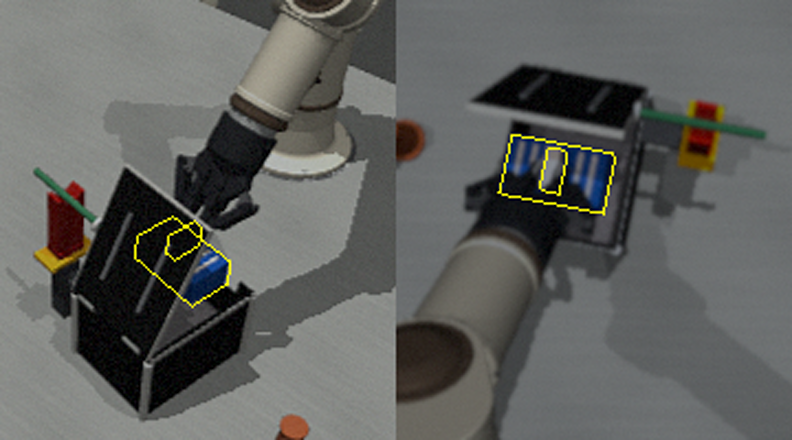

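```bash
python3 -m pendant '0 0 0 0 0 -0.02 0.008;0 0 0 0 0 -0.045 0.008;0 0 0 0 0 -0.07 0.008;0 0 0 0 0 -0.09 0.008;0 0 0 0 0 -0.1 0.008;0 0 0 0 0 -0.1 0.008;0 0 0 0 0 -0.1 0.008' ; python3 -m pendant '0 0 0 0 0 -0.005 0.008;0 0 0 0 0 -0.006 0.008;0 0 0 0 0 -0.006 0.008'; python3 - <<'E'
from h import *
o=arm.get_obs(); t=o['position']; print(o['q'],t,o['tcp_rot'],o['contact_force'],o['ft_torque'],o['opening'])
print(incase(t))
ims=[]
yw=o['tcp_rot'][2]+np.pi
c0=t[:2]+rot([0,0,yw])[:2,:2]@[.0084,0]
for n in("scene","top"):
    im=camera(n)[:,:,::-1].copy(); 
    if n=="top":draw(im,n,M['cartridge'],[c0[0],c0[1],yw,t[2]-.0701])
    ims.append(im[70:270,220:400] if n=="scene" else im[120:320,110:290])
cv2.imwrite("pics/a12.png",cv2.resize(np.hstack(ims),None,fx=2.2,fy=2.2,interpolation=2))
E
```

```text
clock: 19.77
position: [0.5181, 0.1286, 0.1246]
tcp_rot: [3.141, 0.611, 2.966]
contact_force: [-1.2, -0.1, -3.0]
opening: 0.0141
clock: 20.15
position: [0.5179, 0.1278, 0.1182]
tcp_rot: [3.141, 0.61, 2.966]
contact_force: [-0.6, -0.8, -2.7]
opening: 0.0145
[ 0.06187217  0.42952244 -0.6614685   2.35285088  1.72350824  0.62577205
 -0.67477368] [0.5179296  0.12779334 0.11824105] [3.1414351  0.61021746 2.96575342] [-0.62135273 -0.84280658 -2.74480093] [0.14218289 0.96515845 0.02583825] 0.01452123797583711
[-0.03355628 -0.00020513]
```

View pics/a12.png

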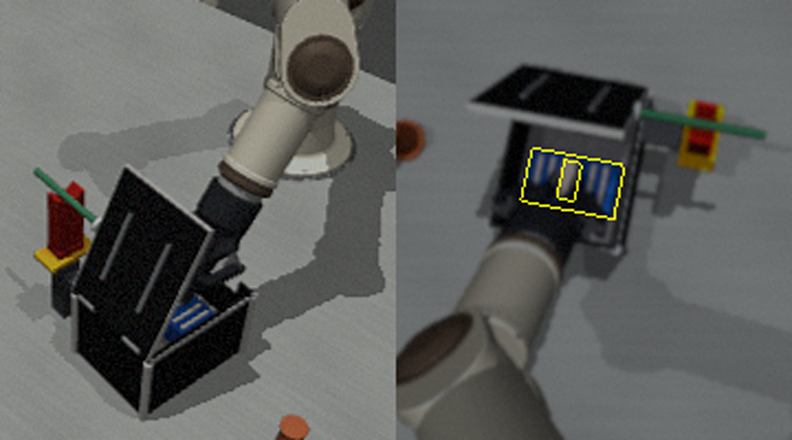

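```bash
python3 -m pendant '0 0 0 0 0 -0.002 0.008;0 0 0 0 0 -0.003 0.008;0 0 0 0 0 -0.003 0.008'; python3 - <<'E'
from h import *
o=arm.get_obs(); print(o['position'],o['contact_force'],o['ft_torque'],incase(o['position']))
E
```

```text
clock: 20.62
position: [0.5179, 0.1278, 0.1152]
tcp_rot: [3.142, 0.61, 2.966]
contact_force: [-1.1, -0.4, -2.0]
opening: 0.0146
[0.51792522 0.12781282 0.11519951] [-1.1268905  -0.38815094 -2.00550236] [0.08148285 0.87397078 0.00221464] [-0.03356401 -0.00018673]
```

```bash
python3 -m pendant '0 0 0 0.0098 -0.0018 -0.0005 0.008;0 0 0 0.0197 -0.0035 -0.001 0.008;0 0 0 0.0295 -0.0053 -0.001 0.008;0 0 0 0.0394 -0.007 -0.001 0.008;0 0 0 0.0492 -0.0088 -0.001 0.008;0 0 0 0.0591 -0.0105 -0.001 0.008;0 0 0 0.0591 -0.0105 -0.001 0.008'; python3 - <<'E'
from h import *
o=arm.get_obs(); print(o['q'],o['position'],o['contact_force'],o['ft_torque'],incase(o['position']))
t=o['position'];ims=[]
yw=o['tcp_rot'][2]+np.pi
c0=t[:2]+rot([0,0,yw])[:2,:2]@[.0084,0]
for n in("scene","top"):
    im=camera(n)[:,:,::-1].copy(); 
    if n=="top":draw(im,n,M['cartridge'],[c0[0],c0[1],yw,t[2]-.0701])
    ims.append(im[70:270,220:400] if n=="scene" else im[120:320,110:290])
cv2.imwrite("pics/a13.png",cv2.resize(np.hstack(ims),None,fx=2.2,fy=2.2,interpolation=2))
E
```

```text
clock: 21.5
position: [0.5786, 0.1174, 0.1152]
tcp_rot: [3.141, 0.613, 2.965]
contact_force: [2.8, -0.0, 0.1]
opening: 0.0143
[ 0.09482492  0.49219292 -0.61008284  2.24117535  1.72444248  0.58872003
 -0.56516928] [0.57859938 0.11742198 0.11521163] [ 2.75946605e+00 -1.52778692e-03  1.23412491e-01] [ 0.11928146  0.48976901 -0.01131118] [0.02799197 0.00024349]
```

View pics/a13.png

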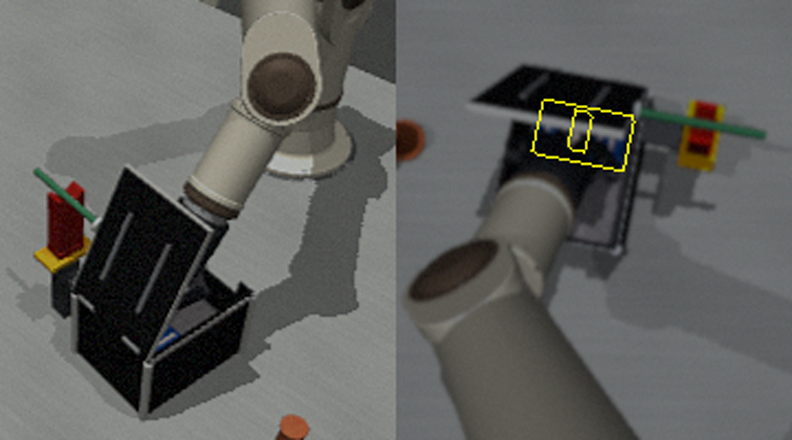

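```bash
python3 -m pendant '0 0 0 0.002 -0.0004 0 0.008;0 0 0 0.004 -0.0007 0 0.008;0 0 0 0.005 -0.0009 0 0.008;0 0 0 0.005 -0.0009 0 0.008';python3 -m pendant '0 0 0 0.0015 -0.0003 0 0.008;0 0 0 0.002 -0.0004 0 0.008;0 0 0 0.002 -0.0004 0 0.008'; python3 - <<'E'
from h import *
o=arm.get_obs(); print(o['position'],o['contact_force'],o['ft_torque'],incase(o['position']))
E
```

```text
clock: 22.1
position: [0.5814, 0.1177, 0.1151]
tcp_rot: [3.141, 0.611, 2.968]
contact_force: [-7.7, 0.7, 11.7]
opening: 0.0141
clock: 22.48
position: [0.583, 0.1177, 0.1152]
tcp_rot: [3.141, 0.611, 2.968]
contact_force: [-9.9, 1.3, 15.6]
opening: 0.0142
[0.58304606 0.11765643 0.1151764 ] [-9.86258014  1.2746014  15.55158652] [ 0.00337109  0.61090276 -0.06518578] [0.0323283  0.00125551]
```

```bash
python3 -m pendant '0 0 0 0 0 0.001 0.008;0 0 0 0 0 0.001 0.008';python3 -m pendant '0 0 0 0.0015 -0.0003 0 0.008;0 0 0 0.002 -0.0004 0 0.008;0 0 0 0.002 -0.0004 0 0.008';  python3 - <<'E'
from h import *
o=arm.get_obs(); print(o['position'],o['contact_force'],o['ft_torque'],incase(o['position']))
E
```

```text
clock: 22.72
position: [0.5831, 0.1173, 0.1152]
tcp_rot: [3.141, 0.609, 2.968]
contact_force: [-7.3, 2.4, 7.5]
opening: 0.0142
clock: 23.1
position: [0.5832, 0.1173, 0.1152]
tcp_rot: [3.141, 0.608, 2.969]
contact_force: [-19.7, 1.8, 20.9]
opening: 0.0142
[0.58322738 0.11732486 0.11521298] [-19.70237616   1.82803046  20.92969393] [-0.06283069  1.44792253 -0.43945449] [0.03256505 0.00096095]
```

```bash
python3 -m pendant '0 0 0 -0.0008 0.0001 0.0015 0.008;0 0 0 -0.0008 0.0001 0.0015 0.02;0 0 0 -0.0008 0.0001 0.0015 0.045;0 0 0 -0.0008 0.0001 0.0015 0.045;0 0 0 -0.0008 0.0001 0.0015 0.045;0 0 0 -0.02 0.0036 0.03 0.045;0 0 0 -0.045 0.008 0.065 0.045;0 0 0 -0.085 0.015 0.1 0.045;0 0 0 -0.12 0.021 0.13 0.045;0 0 0 -0.12 0.021 0.13 0.045';  python3 - <<'E'
from h import *
o=arm.get_obs(); print(o['position'],o['contact_force'],incase(o['position']))
ims=[]
for n in("scene","top"):
    im=camera(n)[:,:,::-1].copy(); 
    r=trace("cartridge",n); print(n,[(round(k["confidence"],2),k["bbox"]) for k in r[:2]])
    h=[.043,0,0]; c,s=np.cos(CASE[2]),np.sin(CASE[2])
    draw(im,n,M['cartridge'],[CASE[0]+c*.043,CASE[1]+s*.043,CASE[2],.045])
    ims.append(im[120:270,230:360] if n=="scene" else im[120:270,140:270])
cv2.imwrite("pics/a14.png",cv2.resize(np.hstack(ims),None,fx=3,fy=3,interpolation=2))
E
```

```text
clock: 24.35
position: [0.4657, 0.1376, 0.2483]
tcp_rot: [3.141, 0.617, 2.967]
contact_force: [-0.3, -0.8, -0.5]
opening: 0.045
[0.46570939 0.13762184 0.24833004] [-0.30880649 -0.77791799 -0.51310741] [-0.08669099  0.00029627]
scene [(0.47, [295.9, 223.9, 7.6, 4.0])]
top [(0.71, [191.5, 185.5, 47.2, 22.0])]
```

View pics/a14.png

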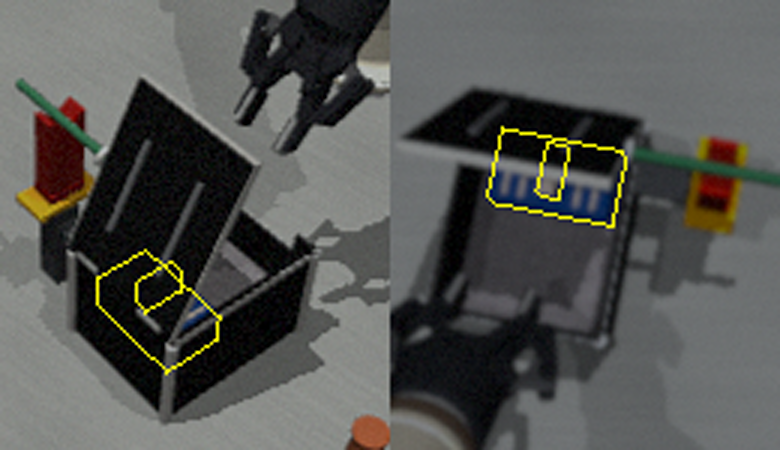

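```bash
python3 -m pendant '0 0 0 0.0095 -0.0017 -0.04 0;0 0 0 0.0095 -0.0017 -0.074 0;0 0 0 0.0095 -0.0017 -0.074 0;0 0 0 0.028 -0.005 -0.101 0;0 0 0 0.047 -0.0083 -0.128 0;0 0 0 0.0657 -0.0117 -0.156 0;0 0 0 0.0657 -0.0117 -0.156 0;0 0 0 0.0657 -0.0117 -0.156 0';  python3 - <<'E'
from h import *
o=arm.get_obs(); print(o['q'],o['position'],o['contact_force'],incase(o['position']))
E
```

```text
clock: 25.55
position: [0.5317, 0.1251, 0.09]
tcp_rot: [3.142, 0.61, 2.966]
contact_force: [-0.1, -0.0, 0.8]
opening: 0.0003
[ 0.07359769  0.52545183 -0.65457705  2.33319704  1.84025449  0.66759557
 -0.74936629] [0.53165772 0.12512887 0.08996139] [-0.07118914 -0.01555837  0.75618003] [-0.01957356 -0.00041636]
```

```bash
python3 -m pendant '0 0 0 0.002 -0.0004 0 0;0 0 0 0.004 -0.0007 0 0;0 0 0 0.006 -0.0011 0 0;0 0 0 0.006 -0.0011 0 0'; python3 -m pendant '0 0 0 0.002 -0.0004 0 0;0 0 0 0.002 -0.0004 0 0';python3 -m pendant '0 0 0 0.002 -0.0004 0 0;0 0 0 0.002 -0.0004 0 0'
```

```text
clock: 26.05
position: [0.538, 0.1238, 0.0896]
tcp_rot: [3.141, 0.611, 2.966]
contact_force: [0.3, -0.3, 0.1]
opening: 0.0002
clock: 26.3
position: [0.5398, 0.1234, 0.0891]
tcp_rot: [3.141, 0.61, 2.966]
contact_force: [0.4, -0.0, -0.5]
opening: -0.0003
clock: 26.55
position: [0.5405, 0.1233, 0.0886]
tcp_rot: [-3.142, 0.608, 2.967]
contact_force: [-4.7, 0.9, 2.8]
opening: -0.0005
```

```bash
python3 -m pendant '0 0 0 0.0015 -0.0003 0 0;0 0 0 0.002 -0.0004 0 0;0 0 0 0.002 -0.0004 0 0';python3 -m pendant '0 0 0 0.001 -0.0002 0 0;0 0 0 0.002 -0.0004 0 0;0 0 0 0.002 -0.0004 0 0'; python3 - <<'E'
from h import *
o=arm.get_obs(); print(o['position'],o['contact_force'],incase(o['position']))
E
```

```text
clock: 26.92
position: [0.5408, 0.1234, 0.0881]
tcp_rot: [-3.141, 0.606, 2.969]
contact_force: [-12.8, 0.8, 7.9]
opening: 0.0001
clock: 27.3
position: [0.541, 0.1235, 0.0873]
tcp_rot: [-3.141, 0.603, 2.97]
contact_force: [-18.6, 1.8, 10.2]
opening: 0.0004
[0.54098587 0.12352183 0.08725597] [-18.58722352   1.76177561  10.18044347] [-0.01010817 -0.0003596 ]
```

```bash
python3 -m pendant '0 0 0 -0.005 0.0009 0 0;0 0 0 -0.02 0.0035 0.022 0;0 0 0 -0.04 0.007 0.052 0;0 0 0 -0.074 0.0132 0.105 0.02;0 0 0 -0.0985 0.0176 0.15 0.07;1.7 9.8 0 -0.0985 0.0176 0.19 0.07;3.4 19.7 0 -0.11 0 0.2 0.07;5.1 29.5 0 -0.11 -0.04 0.21 0.07;6.1 34.4 0 -0.11 -0.08 0.22 0.07;6.1 34.4 0 -0.11 -0.12 0.22 0.07;6.1 34.4 0 -0.11 -0.154 0.22 0.07;6.1 34.4 0 -0.11 -0.154 0.22 0.07;6.1 34.4 0 -0.11 -0.154 0.22 0.07';python3 - <<'E'
from h import *
o=arm.get_obs(); print(o['q'],o['position'],o['tcp_rot'],o['contact_force'])
ims=[]
for n in("scene","top"):
    im=camera(n)[:,:,::-1].copy(); 
    c,s=np.cos(CASE[2]),np.sin(CASE[2])
    P=rot([0,0,CASE[2]])@[.0515,-.1455,.1249]+[CASE[0],CASE[1],0]
    if n=="top": draw(im,n,M['cartridge'],[CASE[0]+c*.043,CASE[1]+s*.043,CASE[2],.045])
    draw(im,n,M['prop'],[.578,-.0305,1.395-np.pi/2,.1248],(0,255,0))
    ims.append(im[120:270,210:360] if n=="scene" else im[120:270,140:290])
cv2.imwrite("pics/a15.png",cv2.resize(np.hstack(ims),None,fx=2.66,fy=2.66,interpolation=2))
E
```

```text
clock: 28.92
position: [0.4355, -0.0313, 0.3089]
tcp_rot: [3.142, 0.0, 2.966]
contact_force: [0.2, 0.4, -0.4]
opening: 0.0703
[ 0.47277401  0.04490038 -0.47302121  1.98956347  0.02275061  1.11212643
  1.38495648] [ 0.43551413 -0.03134964  0.30890274] [3.14153688e+00 2.03547735e-05 2.96566494e+00] [ 0.1706264   0.39772839 -0.39273764]
```

View pics/a15.png

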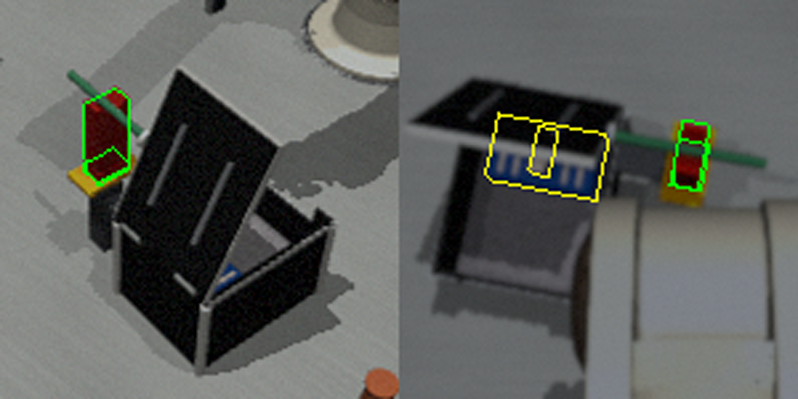

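```bash
python3 -m pendant '0 0 -10 0 0 0 0.07;0 0 -20 0 0 0 0.07;0 0 -30 0 0 0 0.07;0 0 -40 0 0 0 0.07;0 0 -50 0 0 0 0.07;0 0 -60 0.02 0 0 0.07;0 0 -70 0.05 0 0 0.07;0 0 -80 0.09 0 0 0.07;0 0 -90 0.13 0 0 0.07;0 0 -90 0.1425 0.0008 0 0.07;0 0 -90 0.1425 0.0008 0 0.07;0 0 -90 0.1425 0.0008 -0.03 0.07;0 0 -90 0.1425 0.0008 -0.06 0.07;0 0 -90 0.1425 0.0008 -0.08 0.07;0 0 -90 0.1425 0.0008 -0.095 0.07;0 0 -90 0.1425 0.0008 -0.095 0.07;0 0 -90 0.1425 0.0008 -0.095 0.07';python3 - <<'E'
from h import *
o=arm.get_obs(); print(o['q'],o['position'],o['tcp_rot'],o['contact_force'])
im=camera("scene")[:,:,::-1]
cv2.imwrite("pics/a16.png",cv2.resize(im[80:270,200:360],None,fx=2.66,fy=2.66,interpolation=2))
E
```

```text
clock: 31.15
position: [0.5786, -0.0308, 0.2152]
tcp_rot: [3.14, 0.0, 1.396]
contact_force: [-0.1, -0.1, -0.2]
opening: 0.0697
[ 0.30569426  0.41154213 -0.37950653  1.77528941  0.17930583  0.98725007
 -0.31934795] [ 0.57857765 -0.03084712  0.21523107] [3.14015232e+00 3.40428063e-04 1.39554241e+00] [-0.08586603 -0.11804282 -0.16280079]
```

View pics/a16.png

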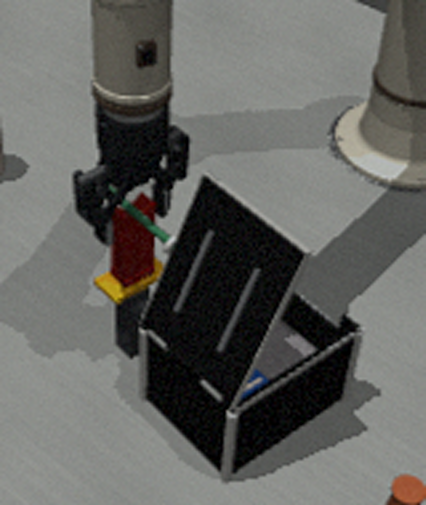

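```bash
python3 -m pendant '0 0 0 0 0 0 0.05;0 0 0 0 0 0 0.035;0 0 0 0 0 0 0.035;0 0 0 0 0 0 0.035;0 0 0 0 0 0 0.035' 60; python3 -m pendant '0 0 0 0.0035 -0.0006 0.0018 0.035;0 0 0 0.0075 -0.0013 0.0036 0.035;0 0 0 0.0075 -0.0013 0.0036 0.035'
```

```text
clock: 31.82
position: [0.5787, -0.031, 0.215]
tcp_rot: [3.14, 0.0, 1.395]
contact_force: [-1.6, 0.8, 6.4]
opening: 0.0434
clock: 32.2
position: [0.5858, -0.0324, 0.2171]
tcp_rot: [-3.141, 0.0, 1.395]
contact_force: [-0.3, 0.9, -5.9]
opening: 0.0431
```

```bash
python3 -m pendant '0 0 0 0.003 -0.0005 0.0012 0.035;0 0 0 0.006 -0.001 0.0023 0.035;0 0 0 0.006 -0.001 0.0023 0.035'; python3 -m pendant '0 0 0 -0.002 -0.0115 0 0.035;0 0 0 -0.0041 -0.023 0 0.035;0 0 0 -0.0062 -0.0345 0 0.035;0 0 0 -0.0082 -0.0458 0 0.035;0 0 0 -0.0086 -0.0478 0 0.035;0 0 0 -0.0086 -0.0478 0 0.035'; python3 - <<'E'
from h import *
o=arm.get_obs(); print(o['position'],o['tcp_rot'],o['contact_force'],incase(o['position']))
im=camera("scene")[:,:,::-1]
p=[.5495,.1221,-.1766]
m=trace("lid","scene")[0]["pixels"]
print([(q,round(float(np.abs(render("scene",lidparts(q),p)-m).sum()))) for q in np.arange(1.0,1.4,.04).round(2)])
cv2.imwrite("pics/a17.png",cv2.resize(im[80:270,200:360],None,fx=2.66,fy=2.66,interpolation=2))
E
```

```text
clock: 32.58
position: [0.5922, -0.0335, 0.2202]
tcp_rot: [3.141, 0.0, 1.395]
contact_force: [-1.3, 0.2, -4.8]
opening: 0.0438
clock: 33.33
position: [0.583, -0.0816, 0.2201]
tcp_rot: [-3.142, 0.001, 1.394]
contact_force: [-1.9, -0.3, -5.5]
opening: 0.0431
[ 0.58298175 -0.08163571  0.2201021 ] [-3.14153898e+00  7.62858854e-04  1.39428045e+00] [-1.85630155 -0.34234664 -5.4854937 ] [ 0.06727733 -0.19494829]
[(np.float64(1.0), 1348), (np.float64(1.04), 1220), (np.float64(1.08), 1068), (np.float64(1.12), 896), (np.float64(1.16), 699), (np.float64(1.2), 497), (np.float64(1.24), 286), (np.float64(1.28), 205), (np.float64(1.32), 345), (np.float64(1.36), 580)]
```

View pics/a17.png

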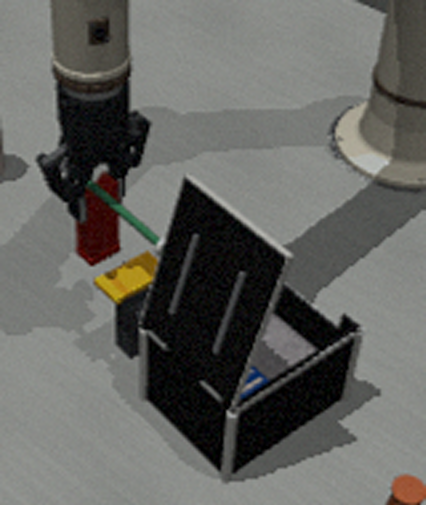

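```bash
python3 - <<'E'
import numpy as np
q0=1.287
for a,b in((q0,.69),(.69,.0)):
    n=15 if a>1 else 17
    for i in range(1,n+1):
        q=a+(b-a)*i/n; dx=.1*(np.cos(a)-np.cos(q)); print(f"0 0 0 {.9844*dx:.4f} {-.1757*dx:.4f} {.1*(np.sin(q)-np.sin(a)):.4f} 0.035",end=";")
    print()
E
```

```text
0 0 0 -0.0037 0.0007 -0.0012 0.035;0 0 0 -0.0074 0.0013 -0.0025 0.035;0 0 0 -0.0111 0.0020 -0.0040 0.035;0 0 0 -0.0146 0.0026 -0.0057 0.035;0 0 0 -0.0181 0.0032 -0.0074 0.035;0 0 0 -0.0216 0.0039 -0.0093 0.035;0 0 0 -0.0249 0.0044 -0.0114 0.035;0 0 0 -0.0282 0.0050 -0.0136 0.035;0 0 0 -0.0314 0.0056 -0.0159 0.035;0 0 0 -0.0345 0.0062 -0.0184 0.035;0 0 0 -0.0375 0.0067 -0.0209 0.035;0 0 0 -0.0404 0.0072 -0.0236 0.035;0 0 0 -0.0431 0.0077 -0.0264 0.035;0 0 0 -0.0458 0.0082 -0.0293 0.035;0 0 0 -0.0484 0.0086 -0.0323 0.035;
0 0 0 -0.0025 0.0004 -0.0032 0.035;0 0 0 -0.0048 0.0009 -0.0065 0.035;0 0 0 -0.0070 0.0013 -0.0098 0.035;0 0 0 -0.0091 0.0016 -0.0133 0.035;0 0 0 -0.0111 0.0020 -0.0169 0.035;0 0 0 -0.0129 0.0023 -0.0205 0.035;0 0 0 -0.0145 0.0026 -0.0242 0.035;0 0 0 -0.0160 0.0029 -0.0279 0.035;0 0 0 -0.0174 0.0031 -0.0318 0.035;0 0 0 -0.0186 0.0033 -0.0356 0.035;0 0 0 -0.0196 0.0035 -0.0395 0.035;0 0 0 -0.0205 0.0037 -0.0435 0.035;0 0 0 -0.0212 0.0038 -0.0475 0.035;0 0 0 -0.0218 0.0039 -0.0515 0.035;0 0 0 -0.0222 0.0040 -0.0555 0.035;0 0 0 -0.0224 0.0040 -0.0596 0.035;0 0 0 -0.0225 0.0040 -0.0637 0.035;
```

```bash
python3 -m pendant '0 0 0 -0.0037 0.0007 -0.0012 0.035;0 0 0 -0.0074 0.0013 -0.0025 0.035;0 0 0 -0.0111 0.002 -0.004 0.035;0 0 0 -0.0146 0.0026 -0.0057 0.035;0 0 0 -0.0181 0.0032 -0.0074 0.035;0 0 0 -0.0216 0.0039 -0.0093 0.035;0 0 0 -0.0249 0.0044 -0.0114 0.035;0 0 0 -0.0282 0.005 -0.0136 0.035;0 0 0 -0.0314 0.0056 -0.0159 0.035;0 0 0 -0.0345 0.0062 -0.0184 0.035;0 0 0 -0.0375 0.0067 -0.0209 0.035;0 0 0 -0.0404 0.0072 -0.0236 0.035;0 0 0 -0.0431 0.0077 -0.0264 0.035;0 0 0 -0.0458 0.0082 -0.0293 0.035;0 0 0 -0.0484 0.0086 -0.0323 0.035' ; python3 - <<'E'
from h import *
o=arm.get_obs(); print(o['position'],o['tcp_rot'],o['contact_force'],incase(o['position']))
im=camera("scene")[:,:,::-1]
p=[.5495,.1221,-.1766]
m=trace("lid","scene")[0]["pixels"]
print([(q,round(float(np.abs(render("scene",lidparts(q),p)-m).sum()))) for q in np.arange(.5,1,.05).round(2)])
cv2.imwrite("pics/a18.png",cv2.resize(im[80:270,200:360],None,fx=2.66,fy=2.66,interpolation=2))
E
```

```text
clock: 35.3
position: [0.5345, -0.0724, 0.1876]
tcp_rot: [-3.142, 0.0, 1.395]
contact_force: [-1.6, -1.0, -5.4]
opening: 0.0432
[ 0.534509   -0.07242248  0.18759147] [-3.14154482e+00  4.17539887e-04  1.39506753e+00] [-1.59831521 -0.98909651 -5.40598022] [ 0.01793988 -0.19439421]
[(np.float64(0.5), 577), (np.float64(0.55), 443), (np.float64(0.6), 325), (np.float64(0.65), 217), (np.float64(0.7), 146), (np.float64(0.75), 236), (np.float64(0.8), 358), (np.float64(0.85), 495), (np.float64(0.9), 657), (np.float64(0.95), 839)]
```

View pics/a18.png

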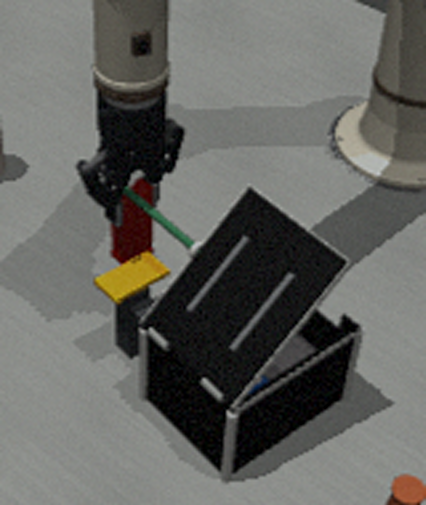

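```bash
python3 -m pendant '0 0 0 -0.0025 0.0004 -0.0032 0.035;0 0 0 -0.0048 0.0009 -0.0065 0.035;0 0 0 -0.007 0.0013 -0.0098 0.035;0 0 0 -0.0091 0.0016 -0.0133 0.035;0 0 0 -0.0111 0.002 -0.0169 0.035;0 0 0 -0.0129 0.0023 -0.0205 0.035;0 0 0 -0.0145 0.0026 -0.0242 0.035;0 0 0 -0.016 0.0029 -0.0279 0.035;0 0 0 -0.0174 0.0031 -0.0318 0.035;0 0 0 -0.0186 0.0033 -0.0356 0.035;0 0 0 -0.0196 0.0035 -0.0395 0.035;0 0 0 -0.0205 0.0037 -0.0435 0.035;0 0 0 -0.0212 0.0038 -0.0475 0.035;0 0 0 -0.0218 0.0039 -0.0515 0.035;0 0 0 -0.0222 0.004 -0.0555 0.035;0 0 0 -0.0224 0.004 -0.0596 0.035;0 0 0 -0.0225 0.004 -0.0637 0.035;0 0 0 -0.0225 0.004 -0.0677 0.035;0 0 0 -0.0225 0.004 -0.0677 0.035' ; python3 - <<'E'
from h import *
o=arm.get_obs(); print(o['position'],o['tcp_rot'],o['contact_force'],incase(o['position']))
im=camera("scene")[:,:,::-1]
p=[.5495,.1221,-.1766]
m=trace("lid","scene")[0]["pixels"]
print([(q,round(float(np.abs(render("scene",lidparts(q),p)-m).sum()))) for q in np.arange(0,.3,.03).round(2)])
cv2.imwrite("pics/a19.png",cv2.resize(im[80:270,200:360],None,fx=2.66,fy=2.66,interpolation=2))
E
```

```text
clock: 37.78
position: [0.5117, -0.0683, 0.1198]
tcp_rot: [-3.14, 0.001, 1.395]
contact_force: [0.5, 0.5, -4.5]
opening: 0.0437
[ 0.51165718 -0.06833439  0.11979049] [-3.14033513e+00  5.36026749e-04  1.39518713e+00] [ 0.47654976  0.45525819 -4.45494705] [-0.00527473 -0.19438439]
[(np.float64(0.0), 190), (np.float64(0.03), 204), (np.float64(0.06), 289), (np.float64(0.09), 399), (np.float64(0.12), 524), (np.float64(0.15), 634), (np.float64(0.18), 749), (np.float64(0.21), 851), (np.float64(0.24), 955), (np.float64(0.27), 1069)]
```

View pics/a19.png

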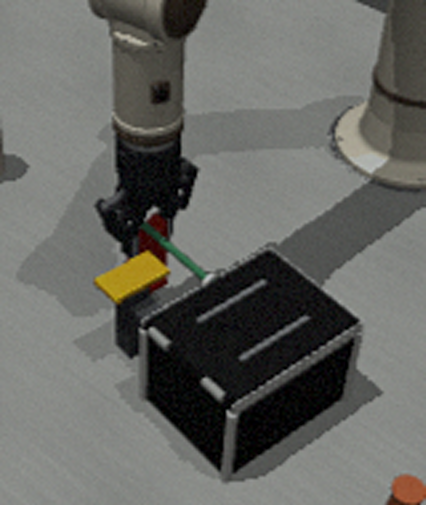

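```bash
python3 -m pendant '0 0 0 0 0 -0.008 0.035;0 0 0 0 0 -0.015 0.035;0 0 0 0 0 -0.015 0.035;0 0 0 -0.005 -0.028 -0.015 0.035;0 0 0 -0.0105 -0.059 -0.015 0.035;0 0 0 -0.0178 -0.1 -0.015 0.035;0 0 0 -0.0213 -0.12 -0.015 0.035;0 0 0 -0.0213 -0.12 -0.015 0.035;0 0 0 -0.0213 -0.12 -0.022 0.035;0 0 0 -0.0213 -0.12 -0.027 0.035;0 0 0 -0.0213 -0.12 -0.027 0.035'; python3 -m pendant '0 0 0 0 0 -0.002 0.035;0 0 0 0 0 -0.003 0.035;0 0 0 0 0 -0.003 0.035'; python3 - <<'E'
from h import *
ims=[]
for n in("scene","top"):
    im=camera(n)[:,:,::-1]
    ims.append(im[80:280,160:360] if n=="scene" else im[110:310,140:340])
cv2.imwrite("pics/a20.png",cv2.resize(np.hstack(ims),None,fx=2,fy=2,interpolation=2))
E
```

```text
clock: 39.25
position: [0.4906, -0.1871, 0.0924]
tcp_rot: [-3.14, -0.0, 1.397]
contact_force: [1.1, -0.1, -2.9]
opening: 0.0432
clock: 39.62
position: [0.4911, -0.1882, 0.0904]
tcp_rot: [3.141, 0.0, 1.395]
contact_force: [-0.6, 1.2, -0.8]
opening: 0.0434
```

View pics/a20.png

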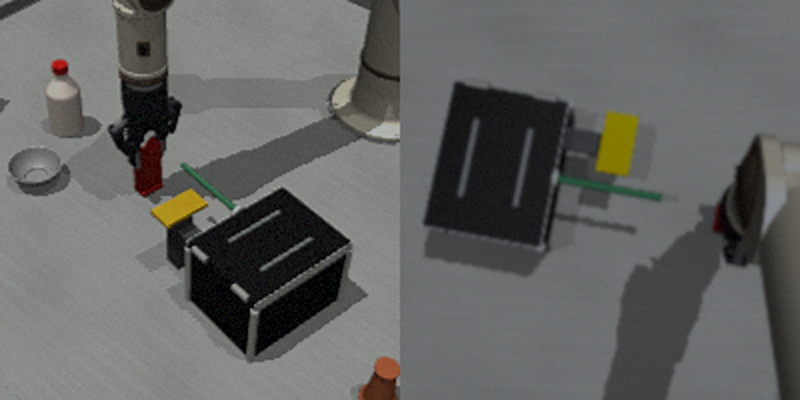

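Fully out and touching the bench. A little lower, then release and rise.

```bash
python3 -m pendant '0 0 0 0 0 -0.0007 0.035;0 0 0 0 0 -0.0007 0.035' | head -4; python3 -m pendant '0 0 0 0 0 0 0.052;0 0 0 0 0 0 0.075;0 0 0 0 0 0 0.075;0 0 0 0 0 0 0.075;0 0 0 0 0 0.03 0.075;0 0 0 0 0 0.07 0.075;0 0 0 0 0 0.12 0.075;0 0 0 0 0 0.17 0.075;0 0 0 -0.05 -0.05 0.2 0.075;0 0 0 -0.1 -0.1 0.2 0.075;0 0 0 -0.1 -0.1 0.2 0.075;0 0 0 -0.1 -0.1 0.2 0.075'; python3 - <<'E'
from h import *
import pickle
D=pickle.load(open("D.pkl","rb"))
ims=[]
for n in("scene","top"):
    im=camera(n)[:,:,::-1]
    for t in("bottle","spool","dish","prop"):
        r=trace(t,n); print(n,t,[(round(k["confidence"],2),np.round(k["bbox"],1).tolist()) for k in r[:1]])
    ims.append(im[80:300,140:400] if n=="scene" else im[110:330,90:400])
cv2.imwrite("pics/a21.png",cv2.resize(np.hstack(ims),None,fx=1.4,fy=1.4,interpolation=2))
E
```

```text
clock: 39.98
position: [0.4911, -0.1882, 0.0903]
tcp_rot: [3.141, 0.001, 1.395]
contact_force: [-2.4, 3.1, 8.1]
clock: 41.48
position: [0.3895, -0.29, 0.2896]
tcp_rot: [3.142, 0.001, 1.391]
contact_force: [1.4, 0.4, 0.2]
opening: 0.0748
scene bottle [(0.83, [193.9, 130.4, 15.1, 36.6])]
scene spool [(0.66, [347.6, 271.8, 20.1, 28.8])]
scene dish [(0.85, [179.2, 163.7, 25.7, 22.0])]
scene prop [(0.7, [233.2, 164.4, 13.3, 28.9])]
top bottle [(0.56, [391.9, 225.8, 38.9, 24.0])]
top spool [(0.85, [109.0, 183.4, 27.4, 16.9])]
top dish [(0.92, [361.5, 179.8, 36.7, 37.2])]
top prop [(0.73, [210.0, 193.4, 116.7, 83.0])]
```

View pics/a21.png

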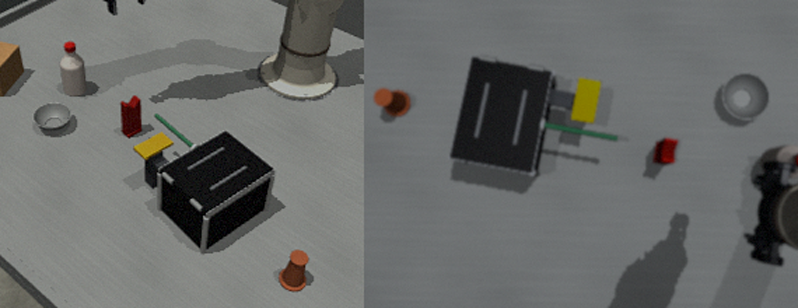

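Both views show the lid shut and the prop standing upright, clear of the case. The bottle, spool and dish are where they started, and the robot is touching nothing.

```bash
python3 -c "
from bench import arm
print(arm.hand_in())"
```

```text
the job is handed in; nothing more can be done
None
```

The job is done and handed in at about 42 s of the 72 s allowed; the hand-in gave no verdict.

- **Propping the lid:** I lifted the lid with the prop and stood it on the ledge, whose top I felt at about 125 mm. It held the lid at about 1.12 rad with the gripper off.
- **Cartridge:** I lowered it in with the hand tilted 35° and slid it under the clips. I then pushed it low on its front face until it stopped solidly, moving about 0.5 mm as the push rose from 5 to 19 N.
- **Lowering the lid:** I took the prop back and lowered the lid at about 0.3 rad/s until it was shut. The prop now stands upright on the bench.

**Last checks:** In the final pictures the lid is shut and the prop is upright and clear of the case. The bottle, spool and dish are within a pixel or two of where they started. The tool force was near zero, with the arm clear of everything.

**What disagreed or could not be seen:**
- While lifting, the force briefly reached about 20 N until I corrected the path by about 2 mm.
- The two cameras disagree by a few millimetres in y.
- In the last top picture the detector labelled the case as the prop; I could see the prop standing there myself.
- The lid hid the rear of the cartridge, so "fully home" rests on the solid stop and the position of its front edge, which agreed to about 2 mm.

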